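# Crack two relief valves on the gas bench

## Robot

A 6-joint arm with a two-finger parallel gripper is mounted at the origin on the work surface. World frame = base frame: x ahead of the robot, y to its left, z up, the work surface at z = 0. Lengths are in mm, angles in rad, forces in N, time in s.
With the tool pointing down it reaches from about 350 to 975 mm from the base axis. Payload 17.4 kg.
Tool frame: the origin (TCP) lies at the very end of the fingers, on their centre line; the grasp point (between the pads) lies 19 mm behind it; z points along the fingers, y is the line along which they close (so a half turn about z gives the same grasp; the last joint's range is limited). The gripper opens to 85 mm and grips with 20 to 120 N. Pads are 22 mm wide; open, the fingers measure 114 mm over their backs; the gripper's body (76 mm by 85 mm) begins 54 mm behind the grasp point. The pads swing forward as they close: fully open they stand 13 mm farther back than shut.
Start: joints at [1.127, 0.116, 1.442, -0, 1.584, -0.038], TCP at [266.467, 620.184, 231.303] pointing down, gripper open.
Joint ranges: [-2.83, 2.83], [-0.83, 2.19], [0.07, 2.5], [-1.14, 4.28], [0.01, 3], [-2.97, 2.97]. Speed limits (rad/s): [1.89, 1.89, 2.22, 3.14, 3.14, 3.14].

## Interface

Orientations are given as a rotation vector (axis times angle).
In Python, from rig import env, eyes gives the robot as it stands.
- The arm moves only by the tool play_rows, never from a script. Its arguments are lists of equal length, an entry for each row: "translation": the shift along the tool's x, y, z in mm, a list of three; "turn": the turn about the tool's z in rad. In form: {"translation": [[dx, dy, dz], ...], "turn": [turn, ...]}. A call has 1 to 12 rows; each row shifts and turns the commanded pose from where the row before left it, along the tool's axes as they then stand; what a row does not reach is not made up. A row lasts 1/12 s, in which the tool goes at most 41.7 mm and 7.16 degrees, less where a joint would pass 70% of its speed; a pose out of reach is approached as far as the arm can. A call with a gripper value outside its range is refused whole. "hand" is the opening, from -1 (shut) to 1 (fully open), set as the call begins (left out, the last holds). The fingers move at their own pace and stop on an object; "force" is the grip in N (left out, the last holds). Time passes only in rows, so rows that do not move let the fingers close. It gives the time, the measured TCP pose, the force, the opening and the grip force at its end, in the units of the state.
- env.observe(): the state, without advancing time (a new reading comes with each control period).
- eyes.snapshot(name): name is "side" or "top"; returns the picture (480x640x3 uint8, red, green, blue); there is no depth.
- eyes.camera_params(name): a dict with "fx", "fy", "cx", "cy" (pixels), "k1" (the pictures are not rectified: a ray, as slopes to the right and down, at radius r is drawn at 1 + k1 r^2 times it, then the intrinsics apply), "position" and "orientation" of the camera in the world. Camera axes: x right, y up, looking along -z (the intrinsics and any distortion apply to the point x, -y, -z); pixel columns grow to the right and rows downward; lengths in mm; the calibration is good to about 2 mm. A picture is of the moment at which its call begins. camera_params takes no time and is no camera call.
- env.sign_off(): hands the job in; it is judged then, once.
The state is a dict: "time_s": time; "q": joint angles; "dq": joint speeds; "effort": joint torques, N m; "ee_pos": TCP position; "tool_rot": TCP orientation; "contact_force": force on the tool from outside, world axes, zero at the start; "wrist_torque": the same for the moment, N m; "width": finger opening in mm; "gripper_force": force on a finger pad.
Only numpy, scipy, OpenCV 4.12 (cv2) and the standard library are available. Lean on these libraries where they do the work, as an engineer would, in place of code of your own. Each camera call takes 0.05 s, during which the arm holds its last target. There are 200 camera calls.

## Task

Bleed the square copper canister, then the tallest copper canister: with the fingertips press the relief-valve plunger on its lid lightly, about halfway and never down to its stop, hold it for about a second, and let it spring back up before going on. Do not press the other two canisters' plungers, do not lift or shift anything, and finish clear of everything.

Things in the scene. Friction and masses are not known exactly. Their poses are not given: they have to be found in the camera images.
- square_can: copper canister with a square plan, 66 x 66 mm, 114 mm high to the top of its steel lid; loose on the table, about 0.8 kg. Origin: centre of its underside; z up.
- square_valve_top (a point): centre of the flat top of that canister's relief-valve plunger: a dark steel disc 26 mm in diameter and 6 mm thick on a 10 mm stem, in the middle of the lid; its top stands 26 mm above the lid (140 mm above the table) when up, and goes down with the plunger.
- square_valve (a joint): plunger travel in m: 0 fully up, growing as it is pressed straight down, 0.012 at its bottom stop. A spring returns it: about 1 N to start it, 6.3 N at 6 mm, 11.7 N at the stop.
- tall_can: the tallest copper canister: round, 64 mm in diameter, 154 mm high to the top of its steel lid; loose on the table, about 0.8 kg. Origin: centre of its underside; z up.
- tall_valve_top (a point): centre of the flat top of that canister's relief-valve plunger: a dark steel disc 26 mm in diameter and 6 mm thick on a 10 mm stem, in the middle of the lid; its top stands 26 mm above the lid (180 mm above the table) when up, and goes down with the plunger.
- tall_valve (a joint): plunger travel in m: 0 fully up, growing as it is pressed straight down, 0.012 at its bottom stop. A spring returns it: about 1 N to start it, 6.3 N at 6 mm, 11.7 N at the stop.
- medium_can: round copper canister, 72 mm in diameter, 109 mm high to the top of its lid; its plunger is not to be pressed; loose on the table, about 0.8 kg. Origin: centre of its underside; z up.
- medium_valve_top (a point): centre of the flat top of that canister's relief-valve plunger: a dark steel disc 26 mm in diameter and 6 mm thick on a 10 mm stem, in the middle of the lid; its top stands 26 mm above the lid (135 mm above the table) when up, and goes down with the plunger. Not to be pressed.
- medium_valve (a joint): plunger travel in m: 0 fully up, growing as it is pressed straight down, 0.012 at its bottom stop. A spring returns it: about 1 N to start it, 6.3 N at 6 mm, 11.7 N at the stop. Not to be pressed.
- squat_can: wide low round copper canister, 96 mm in diameter, 74 mm high to the top of its lid; its plunger is not to be pressed; loose on the table, about 0.9 kg. Origin: centre of its underside; z up.
- squat_valve_top (a point): centre of the flat top of that canister's relief-valve plunger: a dark steel disc 26 mm in diameter and 6 mm thick on a 10 mm stem, in the middle of the lid; its top stands 26 mm above the lid (100 mm above the table) when up, and goes down with the plunger. Not to be pressed.
- squat_valve (a joint): plunger travel in m: 0 fully up, growing as it is pressed straight down, 0.012 at its bottom stop. A spring returns it: about 1 N to start it, 6.3 N at 6 mm, 11.7 N at the stop. Not to be pressed.
- amber_bottle: small brown glass bottle, 42 mm in diameter, 100 mm high; loose bystander. Origin: centre of its underside.
- pill_jar: small whitish glass jar with a pale cap, 44 mm in diameter, 55 mm high; loose bystander. Origin: centre of its underside.
- measure: small white open measuring cup, 44 mm in diameter, 65 mm high; loose bystander. Origin: centre of its underside.
- weight: brass balance weight with a knob, 40 mm in diameter, 50 mm high; loose bystander. Origin: centre of its underside.
- book: closed book with yellow covers lying flat, 126 x 176 x 34 mm; loose bystander. Origin: centre of its underside.
- stock_bottle: large brown glass bottle, 68 mm in diameter, 150 mm high; loose bystander. Origin: centre of its underside.
- mortar: white ceramic bowl, 90 mm across the rim, 55 mm high; loose bystander. Origin: centre of its underside.
Mind the look-alikes: they are no part of the job. Leave any yellow look-alike of the tall_can alone.

How it is judged (in metres and radians):
On the way, in this order (a step that is already met when the one before it is completed fails the run):
1. the square canister's plunger is pressed by the fingers at least 3 mm and held for 0.5 s (value of joint square_valve above 0.003 m and contact force between the fingers and square_can above 0.5 N), for 0.5 s.
2. the square canister's plunger is back up (value of joint square_valve below 0.001 m), for 0.1 s.
3. the tall canister's plunger is pressed by the fingers at least 3 mm and held for 0.5 s (value of joint tall_valve above 0.003 m and contact force between the fingers and tall_can above 0.5 N), for 0.5 s.
4. the tall canister's plunger is back up (value of joint tall_valve below 0.001 m), for 0.1 s.
At the end, for the whole second after the job is handed in: All four plungers are up (within 1 mm), and every canister and bystander is at rest, upright within 0.2 rad and within 15 mm of where it started (value of joint each of square_valve, tall_valve, medium_valve, squat_valve below 0.001 m and distance of each of square_can, tall_can, medium_can, squat_can, amber_bottle, pill_jar, measure, weight, book, stock_bottle, mortar from where it was at the start of the episode below 0.015 m and linear speed of each of square_can, tall_can, medium_can, squat_can, amber_bottle, pill_jar, measure, weight, book, stock_bottle, mortar below 0.02 m/s and angle between each of square_can, tall_can, medium_can, squat_can, amber_bottle, pill_jar, measure, weight, book, stock_bottle, mortar's own z axis and vertical below 0.2 rad); the robot touches nothing.
It fails at once if the square or tall canister's plunger is driven down to its stop (past 11.2 mm of 12) (value of joint any of square_valve, tall_valve above 0.0112 m).
It fails at once if the medium or squat canister's plunger is pressed (over 2 mm) (value of joint any of medium_valve, squat_valve above 0.002 m).
It fails at once if a canister is lifted (over 12 mm) or tipped (over 0.2 rad) (height (world z) of any of square_can, tall_can, medium_can, squat_can above 0.012 m or angle between any of square_can, tall_can, medium_can, squat_can's own z axis and vertical above 0.2 rad).
It fails at once if a canister is shifted by more than 15 mm (distance of any of square_can, tall_can, medium_can, squat_can from where it was at the start of the episode above 0.015 m).
It fails at once if a bystander is moved by more than 15 mm or tipped over 0.2 rad (distance of any of amber_bottle, pill_jar, measure, weight, book, stock_bottle, mortar from where it was at the start of the episode above 0.015 m or angle between any of amber_bottle, pill_jar, measure, weight, book, stock_bottle, mortar's own z axis and vertical above 0.2 rad).
It also fails if it takes over 42 s, if anything falls off the work surface, if the arm or the gripper's body presses on something with over 40 N, if the wrist force passes 120 N, or if a joint passes its speed limit or range.

## Working session

There is one attempt and no reset: what is moved stays moved. The work goes in short steps, Python scripts to look and compute and a tool call to move; the robot and the scene stay as the last step left them, time stands still between calls to the robot, and variables do not carry over. Pictures are saved under pics/ and viewed, at most 10 in all, crops included, and the job is handed in when it is done.

Besides the shell and the picture viewer there is one more tool, called after "Emit:" by a JSON object that holds its "name" and its "arguments", one argument or row to a line. play_rows: Moves the arm, as the interface text tells. Its arguments: {"type":"object","properties":{"translation":{"type":"array","items":{"type":"array","items":{"type":"number"}}},"turn":{"type":"array","items":{"type":"number"}},"hand":{"type":"number"},"force":{"type":"number"}},"required":["translation","turn"]}

```bash
mkdir -p pics; python3 - <<'E'
from rig import env, eyes
import cv2
for n in("top","side"):
    cv2.imwrite(f"pics/{n}0.png",eyes.snapshot(n)[:,:,::-1]); print(eyes.camera_params(n))
s=env.observe();print(s)
E
```

```text
{'fx': 441.53414440043997, 'fy': 441.53414440043997, 'cx': 319.3040535137688, 'cy': 234.81561838156617, 'k1': -0.07398787883223039, 'position': array([ 453.18785293,   52.84617588, 1131.02028392]), 'orientation': array([ 0.07225548, -0.10113765, -1.57997193])}
{'fx': 486.6175159022563, 'fy': 486.6175159022563, 'cx': 322.75493150677954, 'cy': 242.56190315693507, 'k1': -0.007323834310130308, 'position': array([ 378.95182564, -591.47907337,  819.45886829]), 'orientation': array([ 0.75055745, -0.12260975, -0.28015739])}
{'time_s': 0.1, 'q': array([ 1.12720696e+00,  1.16445141e-01,  1.44222246e+00,  1.78686631e-05,
        1.58402153e+00, -3.78066883e-02]), 'dq': array([-3.65182014e-04, -1.36718888e-03,  1.96937437e-05,  3.67607730e-06,
        3.14235869e-03, -8.12149887e-04]), 'effort': array([ 7.96315016e-04, -7.33660197e+01, -6.33797693e+01, -1.55429693e-04,
        5.39007364e-03,  1.04335656e-04]), 'ee_pos': array([266.37632796, 620.01536824, 230.61630228]), 'tool_rot': array([-6.32981234e-01, -3.07687913e+00,  1.66584275e-03]), 'contact_force': array([ 0.50833157, -0.65978221,  0.12623529]), 'wrist_torque': array([ 0.03061493, -0.01045327, -0.00926221]), 'gripper_force': 0.0, 'width': 85.42079448580468}
```

View pics/top0.png

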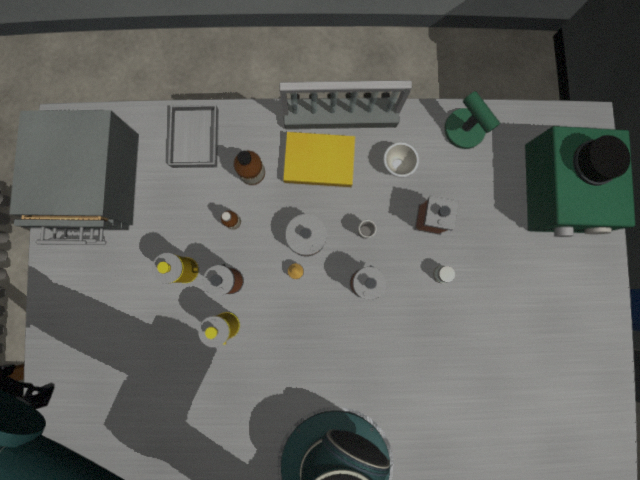

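View pics/side0.png

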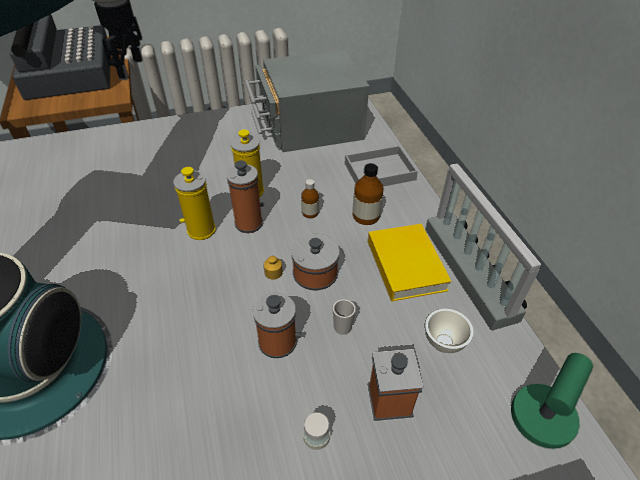

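The top view shows the square can's valve near (441,211) and the copper tall can's near (217,278), with yellow look-alikes at (165,267) and (212,332). In the side view the square valve is near (398,362) and the tall valve near (241,168).

```bash
cat > h.py <<'E'
import numpy as np
from scipy.spatial.transform import Rotation as R
from rig import env, eyes
def ray(n,u,v):
    p=eyes.camera_params(n); d=np.array([(u-p["cx"])/p["fx"],(v-p["cy"])/p["fy"]]); s=d.copy()
    for _ in range(20): s=d/(1+p["k1"]*(s@s))
    return np.array(p["position"]),R.from_rotvec(p["orientation"]).apply([s[0],-s[1],-1])
def plane(n,u,v,z):
    o,d=ray(n,u,v); return o+d*(z-o[2])/d[2]
def tri(a,b):
    (o,d),(p,e)=ray("top",*a),ray("side",*b)
    t=np.linalg.lstsq(np.c_[d,-e],p-o,rcond=None)[0]; x,y=o+d*t[0],p+e*t[1]
    return (x+y)/2,np.linalg.norm(x-y)
E
python3 - <<'E'
import cv2,numpy as np
out=[]
for n,c in (("top",(441,211)),("top",(217,278)),("side",(398,362)),("side",(241,168))):
    im=cv2.imread(f"pics/{n}0.png");u,v=c;k=im[v-20:v+20,u-25:u+25]
    out.append(cv2.resize(k,None,fx=8,fy=7.5 if 0 else 7.25,interpolation=cv2.INTER_NEAREST))
cv2.imwrite("pics/c1.png",np.vstack([np.hstack(out[:2]),np.hstack(out[2:])]))
E
```

```text
(no output)
```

View pics/c1.png

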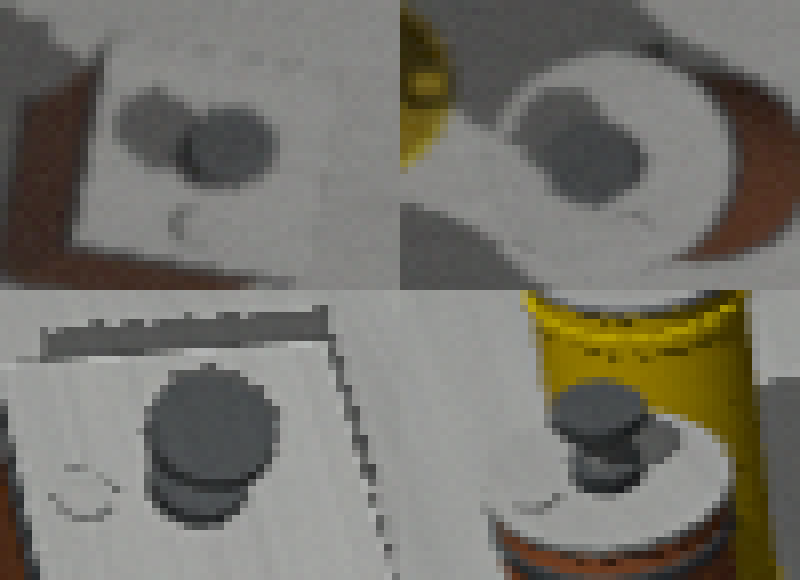

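Zooming in, the centres of the disc top faces are: square top (444.7,210.6) and side (399,359.8); tall top (216.3,279.5) and side (240.5,163.6).

```bash
python3 - <<'E'
from h import *
s=env.observe();T=R.from_rotvec(s["tool_rot"]);print(T.as_matrix().round(3))
np.set_printoptions(precision=1,suppress=True)
for nm,a,b,z in(("sq",(444.7,210.6),(399,359.8),140),("tall",(216.3,279.5),(240.5,163.6),180)):
    x,e=tri(a,b);p,q=plane("top",*a,z),plane("side",*b,z);g=(p+q)/2
    print(nm,x,e,p,q,"reach",np.hypot(*g[:2]),"tool shift",T.inv().apply(g-s["ee_pos"]))
E
```

```text
[[-0.919  0.395 -0.   ]
 [ 0.395  0.919 -0.001]
 [ 0.    -0.001 -1.   ]]
sq [ 615.5 -254.9  139.6] 1.0137503147751796 [ 615.9 -255.   140. ] [ 614.8 -255.1  140. ] reach 666.1068454458473 tool shift [-666.1 -666.1   91.3]
tall [463.6 257.  179.7] 1.0338505840993806 [464.1 256.8 180. ] [463.1 256.6 180. ] reach 529.9418667263475 tool shift [-324.6 -255.9   50.9]
```

Emit:
{"name": "play_rows", "arguments": {
  "translation": [
    [0,0,0],
    [0,0,0],
    [0,0,0],
    [0,0,0],
    [0,0,0],
    [0,0,0]
  ],
  "turn": [0,0,0,0,0,0],
  "hand": -1,
  "force": 20
}}

```text
time_s: 0.6
ee_pos: [266.5, 620.2, 231.3]
tool_rot: [0.633, 3.077, 0.0]
contact_force: [0.4, 0.4, 0.6]
width: 12.1
gripper_force: 0.0
```

Emit:
{"name": "play_rows", "arguments": {
  "translation": [
    [-14,-14,0],
    [-26,-26,0],
    [-26,-26,0],
    [-26,-26,0],
    [-26,-26,0],
    [-26,-26,0],
    [-26,-26,0],
    [-26,-26,0],
    [-26,-26,0],
    [-26,-26,0],
    [-26,-26,0],
    [-26,-26,0]
  ],
  "turn": [0,0,0,0,0,0,0,0,0,0,0,0]
}}

```text
time_s: 1.6
ee_pos: [423.9, 224.4, 231.6]
tool_rot: [0.633, 3.077, 0.001]
contact_force: [0.7, -0.1, -0.7]
width: -0.1
gripper_force: 0.0
```

Emit:
{"name": "play_rows", "arguments": {
  "translation": [
    [-26,-26,0],
    [-26,-26,0],
    [-26,-26,0],
    [-26,-26,0],
    [-26,-26,0],
    [-26,-26,0],
    [-26,-26,0],
    [-26,-26,0],
    [-26,-26,0],
    [-26,-26,0],
    [-26,-26,0],
    [-14,-14,0]
  ],
  "turn": [0,0,0,0,0,0,0,0,0,0,0,0]
}}

```text
time_s: 2.6
ee_pos: [581.5, -171.3, 231.0]
tool_rot: [-0.636, -3.077, 0.001]
contact_force: [0.8, -0.1, 0.1]
width: 0.0
gripper_force: 0.0
```

```bash
cat > go.py <<'E'
import sys
from h import *
s=env.observe();T=R.from_rotvec(s["tool_rot"])
g=np.array(list(map(float,sys.argv[1:4])))
print(s["time_s"],s["ee_pos"].round(1),s["width"],s["contact_force"].round(2),T.as_matrix().round(3)[:,2],T.inv().apply(g-s["ee_pos"]).round(1))
E
python3 go.py 615.4 -255 140
```

```text
2.6 [ 581.5 -171.3  231. ] 0.0011059994516800003 [ 0.84 -0.12  0.06] [-0. -0. -1.] [-64.3 -63.4  91. ]
```

Emit:
{"name": "play_rows", "arguments": {
  "translation": [
    [-22,-22,0],
    [-22,-22,0],
    [-15,-15,0],
    [-7,-7,0],
    [0,0,10],
    [0,0,20],
    [0,0,20],
    [0,0,15],
    [0,0,10],
    [0,0,4],
    [0,0,0],
    [0,0,0]
  ],
  "turn": [0,0,0,0,0,0,0,0,0,0,0,0]
}}

```text
time_s: 3.6
ee_pos: [615.7, -254.5, 153.2]
tool_rot: [0.633, 3.076, -0.0]
contact_force: [0.2, -0.0, -0.4]
width: -0.3
gripper_force: 0.0
```

```bash
python3 go.py 615.4 -255 140; python3 - <<'E'
from h import *
import cv2
a=eyes.snapshot("side")[290:440,320:480,::-1];b=eyes.snapshot("top")[150:300,370:530,::-1]
cv2.imwrite("pics/s1.png",cv2.resize(np.hstack([a,b]),None,fx=2.5,fy=2.5,interpolation=2))
E
```

```text
3.6 [ 615.7 -254.5  153.2] -0.32696519909457616 [ 0.22 -0.02 -0.38] [ 0.001 -0.    -1.   ] [ 0.1 -0.6 13.2]
```

View pics/s1.png

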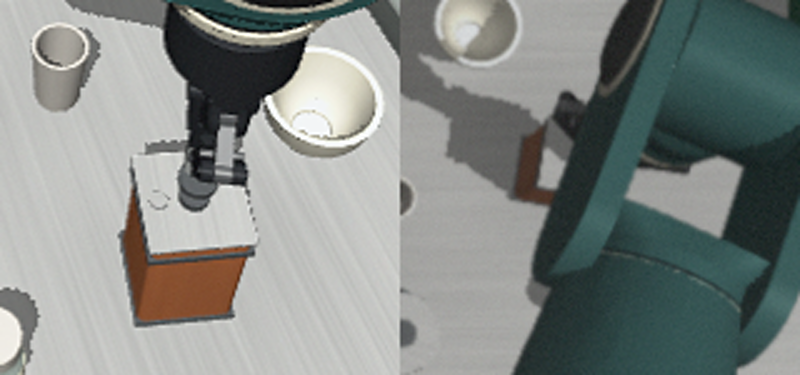

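The side view shows the closed fingertips just above the square can's plunger disc (crop around (205,180)). I'll go down in small steps and check the force.

Emit:
{"name": "play_rows", "arguments": {
  "translation": [
    [0,0,3],
    [0,0,3],
    [0,0,3],
    [0,0,2],
    [0,0,2],
    [0,0,1],
    [0,0,1],
    [0,0,0],
    [0,0,0]
  ],
  "turn": [0,0,0,0,0,0,0,0,0]
}}

```text
time_s: 4.45
ee_pos: [615.5, -254.6, 137.5]
tool_rot: [0.633, 3.077, -0.0]
contact_force: [-2.6, -0.0, 2.6]
width: -0.1
gripper_force: 1.5
```

Emit:
{"name": "play_rows", "arguments": {
  "translation": [
    [0,0,1],
    [0,0,1],
    [0,0,1],
    [0,0,0.5],
    [0,0,0],
    [0,0,0]
  ],
  "turn": [0,0,0,0,0,0]
}}

```text
time_s: 4.95
ee_pos: [615.5, -254.7, 134.1]
tool_rot: [0.633, 3.077, -0.0]
contact_force: [-2.7, 1.3, 5.8]
width: -0.3
gripper_force: 3.0
```

Emit:
{"name": "play_rows", "arguments": {
  "translation": [
    [0,0,0],
    [0,0,0],
    [0,0,0],
    [0,0,0],
    [0,0,0],
    [0,0,0],
    [0,0,0],
    [0,0,0],
    [0,0,0],
    [0,0,0],
    [0,0,0],
    [0,0,0]
  ],
  "turn": [0,0,0,0,0,0,0,0,0,0,0,0]
}}

```text
time_s: 5.95
ee_pos: [615.6, -254.7, 134.1]
tool_rot: [0.633, 3.077, -0.0]
contact_force: [-2.5, 0.3, 5.5]
width: -0.2
gripper_force: 3.0
```

Emit:
{"name": "play_rows", "arguments": {
  "translation": [
    [0,0,-2],
    [0,0,-3],
    [0,0,-5],
    [0,0,-8],
    [0,0,-15],
    [0,0,-20],
    [0,0,-20],
    [0,0,-20],
    [0,0,-7],
    [0,0,0],
    [0,0,0]
  ],
  "turn": [0,0,0,0,0,0,0,0,0,0,0]
}}

```text
time_s: 6.87
ee_pos: [615.5, -254.7, 233.7]
tool_rot: [0.633, 3.077, -0.0]
contact_force: [-1.1, 1.1, -0.3]
width: -0.3
gripper_force: 0.0
```

```bash
python3 go.py 463.6 256.7 180
```

```text
6.8667 [ 615.5 -254.7  233.7] -0.31723576590307945 [-1.06  1.06 -0.34] [ 0. -0. -1.] [341.4 409.9  53.6]
```

Emit:
{"name": "play_rows", "arguments": {
  "translation": [
    [10,12,0],
    [20,24,0],
    [20,24,0],
    [20,24,0],
    [20,24,0],
    [20,24,0],
    [20,24,0],
    [20,24,0],
    [20,24,0],
    [20,24,0],
    [20,24,0],
    [20,24,0]
  ],
  "turn": [0,0,0,0,0,0,0,0,0,0,0,0]
}}

```text
time_s: 7.87
ee_pos: [511.6, 91.4, 232.4]
tool_rot: [-0.633, -3.076, 0.001]
contact_force: [1.0, 0.2, 0.6]
width: -0.3
gripper_force: 0.0
```

Emit:
{"name": "play_rows", "arguments": {
  "translation": [
    [20,24,0],
    [20,24,0],
    [20,24,0],
    [20,24,0],
    [20,24,0],
    [11.5,14,0],
    [0,0,0],
    [0,0,10],
    [0,0,15],
    [0,0,10],
    [0,0,6],
    [0,0,0]
  ],
  "turn": [0,0,0,0,0,0,0,0,0,0,0,0]
}}

```text
time_s: 8.87
ee_pos: [463.1, 255.9, 190.3]
tool_rot: [-0.634, -3.074, 0.003]
contact_force: [-0.1, 0.2, 0.1]
width: 0.0
gripper_force: 0.0
```

```bash
python3 go.py 463.6 256.7 180; python3 - <<'E'
from h import *
import cv2
a=eyes.snapshot("side")[90:260,150:350,::-1];b=eyes.snapshot("side")[290:460,320:520,::-1]
cv2.imwrite("pics/s2.png",cv2.resize(np.hstack([a,b]),None,fx=2,fy=2,interpolation=2))
E
```

```text
8.8667 [463.1 255.9 190.3] 0.044202859212647785 [-0.12  0.2   0.12] [-0.003 -0.001 -1.   ] [-0.2  0.9 10.3]
```

View pics/s2.png

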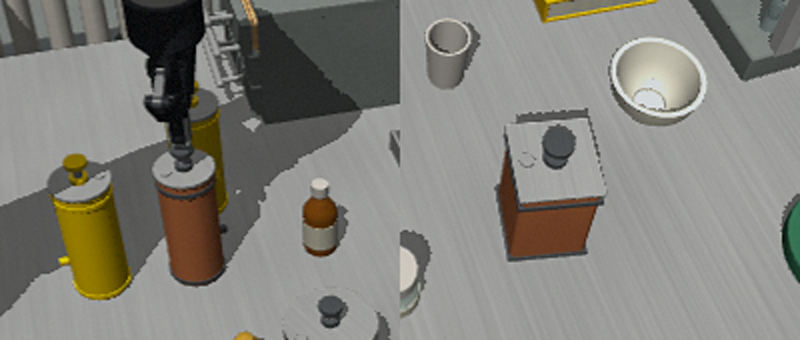

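The square can's plunger is back up and the can hasn't moved (crop (558,145)). The fingertips are above the copper tall can's plunger (crop (182,150)).

Emit:
{"name": "play_rows", "arguments": {
  "translation": [
    [0,0,0],
    [0,0,2],
    [0,0,3],
    [0,0,3],
    [0,0,2],
    [0,0,1],
    [0,0,1],
    [0,0,0],
    [0,0,0]
  ],
  "turn": [0,0,0,0,0,0,0,0,0]
}}

```text
time_s: 9.72
ee_pos: [463.6, 256.9, 180.8]
tool_rot: [0.633, 3.077, -0.0]
contact_force: [-0.4, 0.4, -0.5]
width: 0.2
gripper_force: 0.0
```

Emit:
{"name": "play_rows", "arguments": {
  "translation": [
    [0,0,1],
    [0,0,1],
    [0,0,1],
    [0,0,1],
    [0,0,0],
    [0,0,0]
  ],
  "turn": [0,0,0,0,0,0]
}}

```text
time_s: 10.22
ee_pos: [463.6, 257.0, 177.0]
tool_rot: [0.633, 3.077, 0.0]
contact_force: [0.6, -1.0, 3.7]
width: -0.2
gripper_force: 1.7
```

Emit:
{"name": "play_rows", "arguments": {
  "translation": [
    [0,0,1],
    [0,0,1],
    [0,0,1],
    [0,0,0],
    [0,0,0],
    [0,0,0],
    [0,0,0],
    [0,0,0],
    [0,0,0],
    [0,0,0],
    [0,0,0],
    [0,0,0]
  ],
  "turn": [0,0,0,0,0,0,0,0,0,0,0,0]
}}

```text
time_s: 11.22
ee_pos: [463.7, 256.9, 174.1]
tool_rot: [0.633, 3.077, 0.0]
contact_force: [-0.0, -0.9, 6.8]
width: -0.1
gripper_force: 3.0
```

Emit:
{"name": "play_rows", "arguments": {
  "translation": [
    [0,0,0],
    [0,0,0],
    [0,0,0],
    [0,0,-2],
    [0,0,-3],
    [0,0,-5],
    [0,0,-8],
    [0,0,-15],
    [0,0,-20],
    [0,0,-20],
    [0,0,-20],
    [0,0,-10]
  ],
  "turn": [0,0,0,0,0,0,0,0,0,0,0,0]
}}

```text
time_s: 12.22
ee_pos: [463.8, 257.0, 279.7]
tool_rot: [0.633, 3.075, 0.002]
contact_force: [-0.8, 0.2, -0.1]
width: -0.2
gripper_force: 0.0
```

Emit:
{"name": "play_rows", "arguments": {
  "translation": [
    [0,0,-10],
    [0,0,0],
    [0,0,0],
    [0,0,0],
    [0,0,0],
    [0,0,0]
  ],
  "turn": [0,0,0,0,0,0]
}}

```text
time_s: 12.72
ee_pos: [463.4, 256.8, 285.9]
tool_rot: [-0.633, -3.076, 0.001]
contact_force: [0.3, -0.5, -0.1]
width: -0.1
gripper_force: 0.0
```

```bash
python3 - <<'E'
from h import *
import cv2
cv2.imwrite("pics/s3.png",eyes.snapshot("side")[:,:,::-1]);s=env.observe();print(s["ee_pos"],s["contact_force"],s["time_s"])
E
```

```text
[463.41856979 256.82336917 286.12122733] [-0.19903091  0.09156867  0.19133566] 12.7667
```

View pics/s3.png

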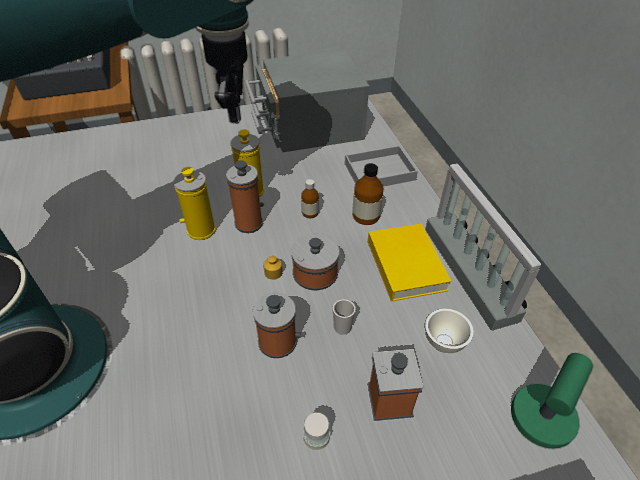

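Everything is where it started, with the square valve at (398,363) and the tall valve at (241,168) both up, and the gripper is clear.

```bash
python3 -c "
from rig import env
print(env.sign_off())"
```

```text
the job is handed in; nothing more can be done
None
```

I bled the square copper canister, then the tallest one, pressing each plunger about 6 mm for about a second; both sprang back up, nothing visibly moved, and I handed the job in with the arm clear (no verdict was returned).

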